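# Clear the hanging spanner and bolt the parts case

## Robot

A 7-joint arm with a two-finger parallel gripper is mounted at the origin on the work surface. World frame = base frame: x ahead of the robot, y to its left, z up, the work surface at z = 0. Lengths are in mm, angles in rad, forces in N, time in s.
With the tool pointing down it reaches from about 425 to 925 mm from the base axis. Payload 6.8 kg.
Tool frame: the origin (TCP) lies midway between the tips of the shut fingers; the grasp point (between the pads) lies 19 mm behind it; z points along the fingers, y is the line along which they close (so a half turn about z gives the same grasp; the last joint's range is limited). The gripper opens to 85 mm and grips with 20 to 120 N. Pads are 22 mm wide; open, the fingers measure 114 mm over their backs; the gripper's body (76 mm by 85 mm) begins 54 mm behind the grasp point. The pads swing forward as they close: fully open they stand 13 mm farther back than shut.
Start: joints at [-1.416, 0.477, 0.022, 1.555, -0.011, 1.109, -0.083], TCP at [175.351, 651.843, 231.308] pointing down, gripper open.
Joint ranges: [-2.96, 2.96], [-0.34, 2.1], [-1.41, 1.46], [0.24, 2.44], [-1.37, 4.51], [0.17, 1.92], [-2.96, 2.96]. Speed limits (rad/s): [2.39, 2.39, 3.14, 3.14, 3.14, 3.14, 3.14].

## Interface

Orientations are given as a unit quaternion [x, y, z, w].
In Python, from plant import ctrl, imaging, ticket gives the robot as it stands.
- The arm moves only by the tool apply_moves, never from a script. Its argument "moves" is a list of rows, each a list of 2 entries, a list of its own where there are three numbers: the shift along the tool's x, y, z in m, then the turn, a rotation vector about the tool's x, y, z in rad. A call has 1 to 5 rows; each row is the pose to reach, as a shift and turn from the pose commanded when the call began, along the tool's axes at that moment; what a row does not reach only later rows make up. A row lasts 1/8 s, in which the tool goes at most 62.5 mm and 10.7 degrees, less where a joint would pass 70% of its speed; a pose out of reach is approached as far as the arm can. A call with a gripper value outside its range is refused whole. "fingers" is the closure in counts, from 0 (fully open) to 255 (shut), set as the call begins (left out, the last holds). The fingers move at their own pace and stop on an object; "force" is the grip in N (left out, the last holds). Time passes only in rows, so rows that repeat a pose let the fingers close. It gives the time, the measured TCP pose, the force, the opening and the grip force at its end, in the units of the state.
- ctrl.get_state(): the state, without advancing time (a new reading comes with each control period).
- imaging.grab_frame(name): name is "scene" or "side" or "wrist"; returns the picture (420x560x3 uint8, red, green, blue); there is no depth.
- imaging.calibration(name): a dict with "fx", "fy", "cx", "cy" (pixels), "R" (3x3) and "t" (3): a world point X has camera coordinates R X + t. Camera axes: x right, y down, z forward; pixel columns grow to the right and rows downward; lengths in mm; the calibration is good to about 2 mm. A picture is of the moment at which its call begins: read the wrist's pose just before it. calibration takes no time and is no camera call; for the wrist camera it gives the pose at the moment of the call.
- ticket.finish_job(): hands the job in; it is judged then, once.
The state is a dict: "t": time; "qpos": joint angles; "joint_vel": joint speeds; "joint_torque": joint torques, N m; "tcp_pos": TCP position; "tool_rot": TCP orientation; "force": force on the tool from outside, world axes, zero at the start; "moment": the same for the moment, N m; "gripper_width": opening from 0.0 (shut) to 1.0 (fully open); "grip_force": force on a finger pad.
Only numpy, scipy, OpenCV 4.12 (cv2) and the standard library are available. Lean on these libraries where they do the work, as an engineer would, in place of code of your own. Each camera call takes 0.05 s, during which the arm holds its last target. There are 200 camera calls.

## Task

Lift the ring spanner off its peg on the sloping lid of the parts case and lay it, without dropping it, wholly inside the grey tray; then slide the bolt fully home into its keeper so that the lid is locked. Do not push the bolt across before the spanner lies in the tray, and leave the pedals, the mug and the bottle where they stand.

Things in the scene. Friction and masses are not known exactly. Their poses are not given: they have to be found in the camera images.
- case: Grey steel parts case, fixed, 280 mm wide (y), 240 mm deep (x); origin under its centre, z up, front towards -x. Its front lid slopes at 35 deg from (x=-0.120, z=0.050) up to (x=0.060, z=0.176); flat top behind. Slope normal (-0.574,0,0.819), up-slope (0.819,0,0.574). On the slope: a steel bolt in a channel across it, its keeper and a peg.
- case_tube (a point): Middle of the axis of a fixed white light tube, 22 mm thick, 280 mm long along case y, over the bolt, held by 12 mm rods at its ends that bend back and down to the case top. Above the bolt's knob it leaves no room for an upright gripper; one square to the slope (tilted 35 deg) clears it.
- case_peg (a point): Tip of the plain round peg, 12 mm thick, that stands 30 mm out of the slope, square to it, 175 mm up the slope from its lower edge, at case y = -0.045. The spanner hangs on it by its ring.
- case_keeper (a point): Centre of the opening of the keeper, a steel staple 16 mm wide (case y), reaching 28 mm off the slope, at case y = -0.078 on the bolt's line, 115 mm up the slope; the opening's centre is 11 mm off the slope.
- bolt (a joint): Travel of the bolt, m: 0 = drawn fully back, 0.075 = fully home in the keeper against its end stop; moves along case -y. Rod 14 mm thick, 112 mm long, 115 mm up the slope, axis 11 mm off the slope. Sliding friction about 3 N, no spring, stays where it is left. Its tip enters the keeper at about 0.058.
- bolt_knob (a point): Centre of the top of the bolt's knob: a steel post 16 mm thick, square to the slope, top 62 mm off the slope. The channel walls reach 18 mm off the slope, the strap at the channel's keeper end 27 mm and the keeper 28 mm, so the knob can be pinched 32 to 62 mm off the slope all along its travel.
- bolt_tip (a point): Centre of the leading end of the bolt's rod.
- spanner: Ring spanner, 160 g, 163 mm long: steel ring (46 mm outside, 30 inside, 10 thick), neck, black grip 18 mm wide (y), 22 mm thick (z), from x = -0.045 to -0.140. Origin: ring centre on the underside; +x from grip to ring. It starts hung on the peg, flat on the slope (x up-slope, z along the normal), grip across the bolt's path. The ring must come over 30 mm off the slope to clear the peg.
- spanner_ring (a point): Centre of the spanner's ring, half way through its thickness.
- spanner_end (a point): Far end of the spanner's grip (x = -0.140), half way through its thickness.
- tray: Grey open tray, fixed to the bench, 220 mm (its x) by 140 mm (its y), 45 mm high, walls and floor 5 mm thick; origin under its centre at bench height.
- pedal_wide: Blue effects pedal, metal box 120 x 100 x 50 mm with three knobs and a foot switch (66 mm high overall). Origin under its centre. Loose bystander.
- pedal_slim: Black effects pedal, box 112 x 65 x 45 mm with two knobs and a foot switch (61 mm high overall). Origin under its centre. Loose bystander.
- mug: White mug, 80 mm across, 95 mm high, handle to its +y. Origin under its centre. Loose bystander.
- bottle: Clear plastic bottle with a white cap, 52 mm across, 120 mm high, standing in front of the case. Origin under its centre. Loose bystander.
Things that resemble listed ones, but are neither listed nor needed, are in the scene too. Of the things that look like the spanner, the largest one is meant.

How it is judged:
By the outcome, as a careful person would: the job done as asked, in the order asked, and still so for the second after the job is handed in, with the robot touching nothing.
It also fails if it takes over 59 s, if anything falls off the work surface, if the arm or the gripper's body presses on something with over 40 N, if the wrist force passes 120 N, or if a joint passes its speed limit or range.

## Working session

There is one attempt and no reset: what is moved stays moved. The work goes in short steps, Python scripts to look and compute and a tool call to move; the robot and the scene stay as the last step left them, time stands still between calls to the robot, and variables do not carry over. Pictures are saved under pics/ and viewed, at most 10 in all, crops included, and the job is handed in when it is done.

Besides the shell and the picture viewer there is one more tool, called after "Request:" in YAML: its name, and indented under it one key for each argument. apply_moves: Moves the arm, as the interface text tells. Its arguments: {"type":"object","properties":{"moves":{"type":"array"},"fingers":{"type":"number"},"force":{"type":"number"}},"required":["moves"]}

```bash
ls; mkdir -p pics; python3 - <<'E'
from plant import ctrl, imaging
import cv2
for n in ("scene","side"):
    cv2.imwrite(f"pics/{n}0.png",cv2.cvtColor(imaging.grab_frame(n),cv2.COLOR_RGB2BGR))
    c=imaging.calibration(n);print(n,{k:(v if not hasattr(v,'round') else v.round(3) if not isinstance(v,float) else v) for k,v in c.items()})
print(ctrl.get_state())
E
```

```text
pics
scene {'fx': 502.06092502129735, 'fy': 502.06092502129735, 'cx': 273.42569568167465, 'cy': 208.30908717519782, 'R': array([[ 0.876,  0.482,  0.017],
       [ 0.287, -0.492, -0.822],
       [-0.388,  0.725, -0.57 ]]), 't': array([-555.557,  -31.663, 1583.296])}
side {'fx': 392.39305698064874, 'fy': 392.39305698064874, 'cx': 276.2163554086292, 'cy': 210.84620957251943, 'R': array([[-0.774, -0.634,  0.01 ],
       [-0.463,  0.555, -0.691],
       [ 0.433, -0.539, -0.723]]), 't': array([462.882, 416.692, 834.91 ])}
{'t': 0.1, 'qpos': array([-1.41607471,  0.47773787,  0.02235303,  1.55634552, -0.01149516,
        1.10929107, -0.0831039 ]), 'joint_vel': array([-4.50965359e-04, -1.13505394e-03, -1.03578965e-03, -2.27093587e-03,
        3.77668723e-04, -6.15589712e-05,  6.30581035e-04]), 'joint_torque': array([ 4.10147390e-03, -5.97764075e+01,  1.61357291e+00, -2.81958550e+01,
        1.28164468e-02,  4.93790314e-03,  6.48470888e-06]), 'tcp_pos': array([175.24970372, 651.30508342, 230.41242109]), 'tool_rot': array([ 1.31028345e-01,  9.91378278e-01, -8.25569715e-04, -4.36339578e-05]), 'force': array([ 0.72662064, -0.15854928, -0.02970093]), 'moment': array([0.02536523, 0.01776308, 0.03838349]), 'grip_force': 0.0, 'gripper_width': 0.9992475062307558}
```

View pics/scene0.png

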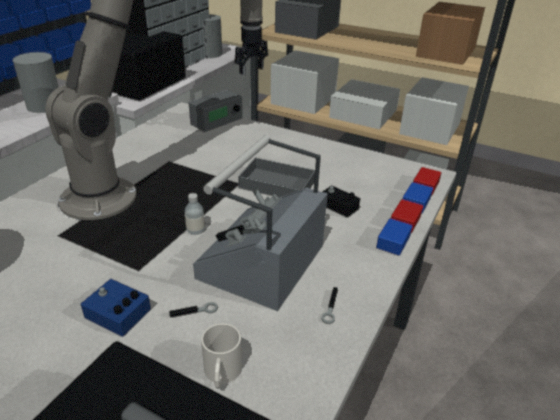

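View pics/side0.png

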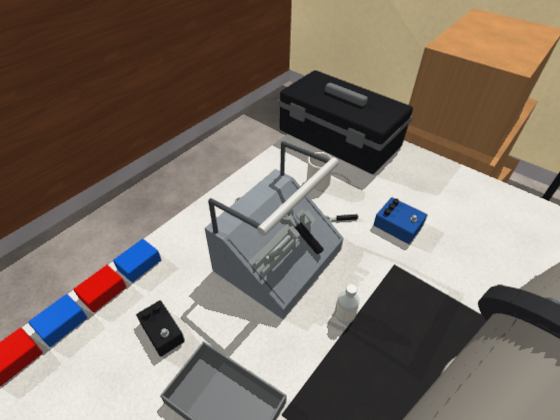

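The scene view shows the case at (265,240), tray behind it (278,178), bottle (195,213), blue pedal (117,305), slim pedal (342,200) and mug (222,352). 

Spanner candidates in the scene picture are one on the slope (grip about (232,232); side (308,238)), one on the bench at (193,310) and one on the bench at (330,305). The one hung on the slope fits, since it hangs on the peg across the bolt's path. I'll confirm it in a crop.

```bash
python3 - <<'E'
import cv2,numpy as np
a=cv2.imread("pics/side0.png")[165:315,195:355]; b=cv2.imread("pics/scene0.png")[130:310,190:340]
a=cv2.resize(a,None,fx=3,fy=3,interpolation=cv2.INTER_CUBIC)  #480x450
b=cv2.resize(b,None,fx=2.1,fy=2.1,interpolation=cv2.INTER_CUBIC)
o=np.zeros((450,480+b.shape[1],3),np.uint8);o[:,:480]=a;o[:b.shape[0],480:]=b
print(o.shape);cv2.imwrite("pics/crop1.png",o)
E
```

```text
(450, 795, 3)
```

View pics/crop1.png

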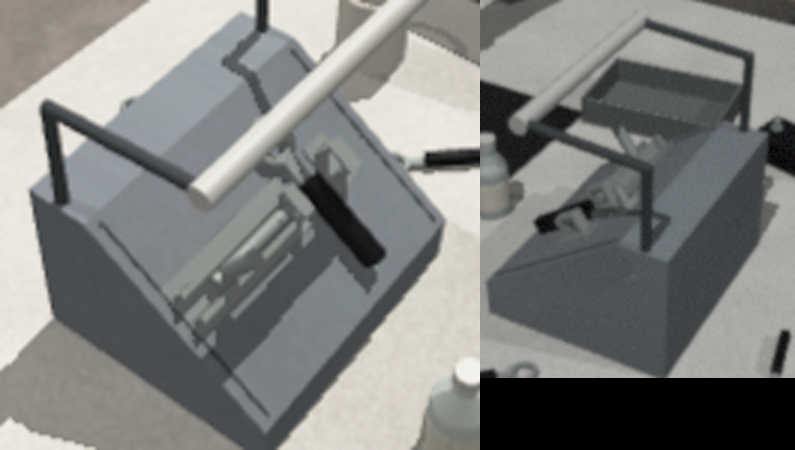

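The crop confirms it. The full-size spanner hangs from the peg with its black grip from crop (308,185) to (372,258), lying between the bolt (drawn back, left) and the keeper (crop (335,160)). Next I fit the case and tray.

```bash
cat > h.py <<'E'
import numpy as np
from plant import ctrl, imaging
from scipy.optimize import least_squares
from scipy.spatial.transform import Rotation as Ro
C={n:imaging.calibration(n) for n in("scene","side")}
def proj(c,X):
    q=np.atleast_2d(X)@np.array(c["R"]).T+c["t"]
    return np.c_[c["fx"]*q[:,0]/q[:,2]+c["cx"],c["fy"]*q[:,1]/q[:,2]+c["cy"]]
def w(p,L): return np.atleast_2d(L)@Ro.from_euler("z",p[2]).as_matrix().T+[p[0],p[1],0]
def fit(obs,p0):
    f=lambda p:np.concatenate([(proj(C[n],w(p,L))-px).ravel() for n,L,px in obs])
    return least_squares(f,p0,loss="soft_l1",x_scale=[100,100,1])
def slope(s,y,n): # mm up slope from lower edge, case y, off slope
    return np.array([-120+.8192*s-.5736*n,y,50+.5736*s+.8192*n])
E
python3 - <<'E'
from h import *
S="side";M="scene"
obs=[(S,[120,140,176],(205.7,228.3)),(S,[120,140,0],(213.3,270)),(S,[120,-140,176],(276.7,170)),(S,[-120,-140,50],(342.7,237.7)),
(M,[120,-140,176],(279.5,254.8)),(M,[120,-140,0],(278,310)),(M,[-120,-140,50],(194.8,264.3)),(M,[-120,-140,0],(196.7,280)),(M,[120,140,176],(326.7,196.7))]
for a in(0,.5,-.5):
    r=fit(obs,[650,0,a]);print("case",r.x.round(3),r.cost.round(1),r.fun.reshape(-1,2).round(1).tolist())
p=r.x
for nm,l in dict(peg=slope(175,-45,30),grip0=slope(130,-45,12),end=slope(35,-45,11),keeper=slope(115,-78,11)).items():
    print(nm,w(p,l).round(0),proj(C[S],w(p,l)).round(0),proj(C[M],w(p,l)).round(0))
print("obs end side (319,251), grip0 side (298,227)")
best=[]
import itertools
A=[(M,(255.7,158.6)),(M,(314.8,173.8)),(M,(239,176.7)),(S,(203,345)),(S,(285,398)),(S,(163,392))]
for a in np.arange(-1.6,1.6,.4):
  for hx,hy in((110,70),):
    cor=[(-hx,-hy),(-hx,hy),(hx,hy),(hx,-hy)]
    for k in itertools.product(range(4),repeat=2):
      # M: corner k0 , its two neighbours ; S likewise
      for s1 in(1,-1):
       for s2 in(1,-1):
        ids=[k[0],(k[0]+s1)%4,(k[0]-s1)%4,k[1],(k[1]+s2)%4,(k[1]-s2)%4]
        o=[(n,[*cor[i],45],px) for (n,px),i in zip(A,ids)]
        r=fit(o,[600,300,a]);best.append((r.cost,r.x,ids,r.fun))
best.sort(key=lambda b:b[0])
for b in best[:3]:print("tray",round(b[0],1),b[1].round(3),b[2],b[3].round(1))
E
```

```text
case [ 5.98666e+02 -6.99900e+00  3.80000e-02] 12.9 [[-2.1, -0.4], [-1.6, 0.5], [-2.4, -1.8], [0.1, -0.3], [-0.2, -0.1], [-0.4, 1.4], [-2.7, 0.2], [-3.2, -0.7], [-0.1, -3.5]]
case [ 5.98666e+02 -6.99900e+00  3.80000e-02] 12.9 [[-2.1, -0.4], [-1.6, 0.5], [-2.4, -1.8], [0.1, -0.3], [-0.2, -0.1], [-0.4, 1.4], [-2.7, 0.2], [-3.2, -0.7], [-0.1, -3.5]]
case [ 5.98666e+02 -6.99900e+00  3.80000e-02] 12.9 [[-2.1, -0.4], [-1.6, 0.5], [-2.4, -1.8], [0.1, -0.3], [-0.2, -0.1], [-0.4, 1.4], [-2.7, 0.2], [-3.2, -0.7], [-0.1, -3.5]]
peg [[607. -52. 175.]] [[287. 205.]] [[254. 218.]]
grip0 [[580. -53. 134.]] [[295. 221.]] [[245. 229.]]
end [[503. -56.  79.]] [[318. 248.]] [[219. 237.]]
keeper [[570. -86. 125.]] [[306. 218.]] [[234. 238.]]
obs end side (319,251), grip0 side (298,227)
tray 15.8 [448.994 358.956  -3.055] [3, 0, 2, 1, 2, 0] [ 0.1 -2.3  1.1 -3.5 -1.8 -1.5  1.1 -5.7  0.4 -0.6 -4.6  0.6]
tray 15.8 [448.994 358.956   3.228] [3, 0, 2, 1, 2, 0] [ 0.1 -2.3  1.1 -3.5 -1.8 -1.5  1.1 -5.7  0.4 -0.6 -4.6  0.6]
tray 15.8 [4.48994e+02 3.58956e+02 8.70000e-02] [1, 2, 0, 3, 0, 2] [ 0.1 -2.3  1.1 -3.5 -1.8 -1.5  1.1 -5.7  0.4 -0.6 -4.6  0.6]
```

```bash
cat >> h.py <<'E'
CASE=np.array([598.7,-7.0,.038]); TRAY=np.array([449.,359.,.087])
def go(pos,R):
    s=ctrl.get_state();R0=Ro.from_quat(s["tool_rot"])
    d=R0.inv().apply(np.ravel(pos)-s["tcp_pos"])/1000; rv=(R0.inv()*R).as_rotvec()
    print("t",round(s["t"],2),"tcp",s["tcp_pos"].round(1),"shift",d.round(4),"turn",rv.round(3),"F",s["force"].round(1),"w",round(s["gripper_width"],3),"grip",round(float(s["grip_force"]),1))
def sq(p=None,tilt=35): # tool square to slope
    p=CASE if p is None else p; t=np.radians(tilt)
    z=np.array([np.sin(t),0,-np.cos(t)]);y=np.array([0,1,0]);x=np.cross(y,z)
    return Ro.from_euler("z",p[2])*Ro.from_matrix(np.c_[x,y,z])
def tri(obs):
    f=lambda X:np.concatenate([(proj(c,X)[0]-px) for c,px in obs])
    r=least_squares(f,[600,0,150]);return r.x,r.fun
E
python3 - <<'E'
from h import *
for a,b in(((335,162),(208,189.5)),((263.3,229.3),(268.6,139.5))):
    X,f=tri([(C["side"],a),(C["scene"],b)]);print(X.round(0),f.round(1), (Ro.from_euler("z",-CASE[2]).apply(X-[*CASE[:2],0])).round(0))
print("bottle",[tri([(C["side"],(347+0,318)),(C["scene"],(195,233))])[0].round(0)])
go(w(CASE,slope(75,-45,160)),sq())
E
```

```text
[ 544. -147.  290.] [-1.  -0.  -0.9 -0.1] [ -60. -138.  290.]
[538. 125. 290.] [-1.9 -0.3 -2.5  0.3] [-56. 134. 290.]
bottle [array([357.,  19., -12.])]
t 0.1 tcp [175.2 651.3 230.4] shift [-0.4497 -0.6132  0.0074] turn [-0.093 -0.606 -0.291] F [ 0.7 -0.2 -0. ] w 0.999 grip 0.0
```

Request:
apply_moves:
  moves:
    - [[-0.055,-0.03,-0.01],[0,0,0]]
    - [[-0.11,-0.06,-0.02],[0,0,0]]
    - [[-0.165,-0.09,-0.03],[0,0,0]]
    - [[-0.22,-0.12,-0.03],[0,0,0]]
    - [[-0.27,-0.15,-0.03],[0,0,0]]

```text
t: 0.72
tcp_pos: [398.4, 435.1, 261.3]
tool_rot: [0.131, 0.991, 0.0, 0.0]
force: [-0.0, 0.8, -0.3]
gripper_width: 0.999
grip_force: 0.0
```

Request:
apply_moves:
  moves:
    - [[-0.05,-0.03,0],[0,-0.12,-0.05]]
    - [[-0.09,-0.08,0],[0,-0.24,-0.1]]
    - [[-0.11,-0.14,0],[0,-0.36,-0.16]]
    - [[-0.13,-0.2,0],[0,-0.48,-0.22]]
    - [[-0.15,-0.26,0],[-0.09,-0.6,-0.29]]

```text
t: 1.35
tcp_pos: [474.5, 150.6, 261.8]
tool_rot: [-0.02, 0.954, 0.006, 0.3]
force: [3.0, -2.6, 1.4]
gripper_width: 1.002
grip_force: 0.0
```

```bash
python3 - <<'E'
from h import *
go(w(CASE,slope(75,-45,160)),sq())
E
```

```text
t 1.35 tcp [474.5 150.6 261.8] shift [ 0.0485 -0.2071  0.012 ] turn [ 0.003 -0.002  0.003] F [ 3.  -2.6  1.4] w 1.002 grip 0.0
```

Request:
apply_moves:
  moves:
    - [[0.012,-0.05,0.003],[0,0,0]]
    - [[0.024,-0.1,0.006],[0,0,0]]
    - [[0.036,-0.15,0.01],[0,0,0]]
    - [[0.048,-0.207,0.012],[0,0,0]]
    - [[0.048,-0.207,0.012],[0,0,0]]

```text
t: 1.98
tcp_pos: [450.9, 42.2, 239.5]
tool_rot: [-0.024, 0.959, 0.011, 0.281]
force: [-0.2, -0.6, 0.3]
gripper_width: 1.0
grip_force: 0.0
```

```bash
python3 - <<'E'
from h import *
import cv2
c=imaging.calibration("wrist");f=imaging.grab_frame("wrist")
go(w(CASE,slope(75,-45,160)),sq())
print(c["fx"],proj(c,w(CASE,[slope(130,-45,12),slope(35,-45,11),slope(175,-45,30),slope(115,-78,11)])).round(0).tolist())
print("cam",(-np.array(c["R"]).T@c["t"]).round(0),np.array(c["R"])[2].round(2))
cv2.imwrite("pics/w1.png",cv2.cvtColor(f,cv2.COLOR_RGB2BGR))
E
```

```text
t 2.02 tcp [450.4  37.4 238.8] shift [ 0.0114 -0.0951  0.0095] turn [ 0.009 -0.041  0.002] F [-1.3  1.7 -0.4] w 1.0 grip 0.0
332.48457674073546 [[176.0, 239.0], [169.0, 138.0], [173.0, 291.0], [140.0, 224.0]]
cam [314.  32. 319.] [ 0.76  0.05 -0.65]
```

View pics/w1.png

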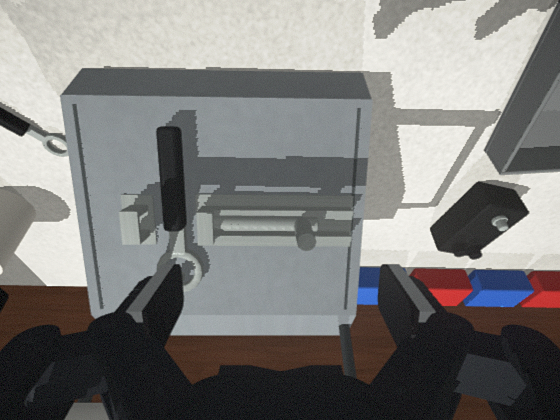

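The wrist view shows the spanner's grip from (170,128) to (174,229), its ring at (185,271), the keeper at (137,220) and the knob at (307,232). It sits about 10 px off the prediction, and the arm was still moving when I took it. I'll finish the move and refit.

Request:
apply_moves:
  moves:
    - [[0.003,-0.03,0.002],[0,-0.01,0]]
    - [[0.006,-0.06,0.005],[0,-0.03,0]]
    - [[0.01,-0.08,0.01],[0.01,-0.04,0]]
    - [[0.011,-0.095,0.01],[0.01,-0.04,0]]
    - [[0.011,-0.095,0.01],[0.01,-0.04,0]]

```text
t: 2.65
tcp_pos: [452.3, -51.2, 224.6]
tool_rot: [-0.023, 0.953, 0.007, 0.3]
force: [0.9, 1.5, -0.6]
gripper_width: 0.998
grip_force: 0.0
```

```bash
python3 - <<'E'
from h import *
go(w(CASE,slope(75,-45,160)),sq())
print(ctrl.get_state()["qpos"].round(2),ctrl.get_state()["joint_vel"].round(2))
E
```

```text
t 2.65 tcp [452.3 -51.2 224.6] shift [ 0.0023 -0.0064 -0.001 ] turn [ 0.006 -0.     0.009] F [ 0.9  1.5 -0.6] w 0.998 grip 0.0
[ 0.94 -0.11 -0.85  2.44 -0.73  0.22  2.36] [ 1.58  0.07 -0.96  0.01 -1.73 -0.05  2.18]
```

Request:
apply_moves:
  moves:
    - [[0.002,-0.006,0],[0.006,0,0.009]]
    - [[0.002,-0.006,0],[0.006,0,0.009]]
    - [[0.002,-0.006,0],[0.006,0,0.009]]

```text
t: 3.02
tcp_pos: [451.1, -56.5, 223.7]
tool_rot: [-0.018, 0.954, 0.006, 0.3]
force: [0.6, 0.2, 0.1]
gripper_width: 0.997
grip_force: 0.0
```

```bash
python3 - <<'E'
from h import *
import cv2
go(w(CASE,slope(75,-45,160)),sq())
print(ctrl.get_state()["qpos"].round(2),ctrl.get_state()["joint_vel"].round(2))
c=imaging.calibration("wrist");f=imaging.grab_frame("wrist")
import pickle;pickle.dump(c,open("c2.pkl","wb"))
cv2.imwrite("pics/w2.png",cv2.cvtColor(f,cv2.COLOR_RGB2BGR))
E
```

```text
t 3.02 tcp [451.1 -56.5 223.7] shift [ 0.0005 -0.0011 -0.0009] turn [-0.    -0.001  0.   ] F [0.6 0.2 0.1] w 0.997 grip 0.0
[ 1.01 -0.11 -0.9   2.44 -0.77  0.23  2.41] [-0.01  0.    0.   -0.   -0.01  0.    0.01]
```

View pics/w2.png

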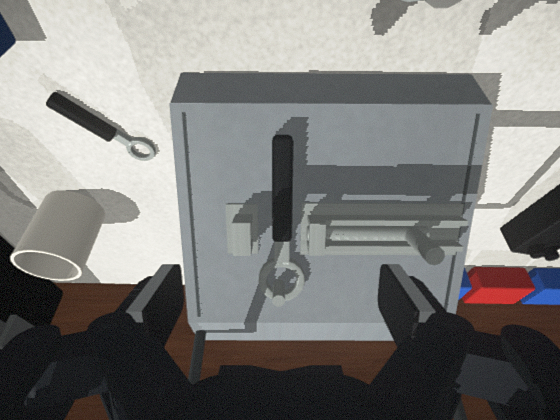

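Settled view: the slope's lower corners are at (171,104) and (495,102), the front wall foot at (182,73) and (500,73), the grip runs from (283,136) to (282,240), the ring is at (281,283), the keeper at (239,230) and the knob top at (432,253).

```bash
python3 - <<'E'
from h import *
import h,pickle
h.C["w"]=c=pickle.load(open("c2.pkl","rb"))
obs=[("w",[-120,-140,50],(171,104)),("w",[-120,140,50],(495,102)),("w",[-120,-140,0],(182,73)),("w",[-120,140,0],(500,73)),("w",[60,-140,176],(189,323))]
r=fit(obs,CASE);print(r.x.round(3),r.cost.round(1),r.fun.reshape(-1,2).round(1).tolist())
for p in(CASE,r.x):print(proj(c,w(p,[slope(35,-45,11),slope(35,-45,22),slope(130,-45,22),slope(175,-45,5),slope(115,-78,28)])).round(0).tolist())
# spanner fit in slope coords: (end, grip0, ring) given case
# knob
f=lambda q:(proj(c,w(r.x,slope(115,q[0],62)))[0]-[432,253])
print("knob y",least_squares(f,[60]).x,least_squares(f,[60]).fun)
E
```

```text
[ 5.97408e+02 -7.38700e+00  4.10000e-02] 26.5 [[-0.1, -0.3], [1.0, 1.5], [-0.4, -0.2], [-25.1, -0.4], [1.6, -0.2]]
[[282.0, 147.0], [282.0, 149.0], [282.0, 254.0], [281.0, 288.0], [244.0, 241.0]]
[[281.0, 146.0], [281.0, 148.0], [281.0, 253.0], [281.0, 287.0], [244.0, 240.0]]
knob y [72.75344926] [1.10196135e-03 3.69288661e+00]
```

```bash
sed -i 's/^CASE=np.array(\[[^]]*\])/CASE=np.array([597.5,-7.3,.041])/' h.py; python3 - <<'E'
from h import *
go(w(CASE,slope(68,-45,60)),sq());go(w(CASE,slope(68,-45,5)),sq())
E
```

```text
t 3.08 tcp [451.1 -56.3 223.7] shift [ 0.0084 -0.0019  0.0985] turn [-0.001 -0.001 -0.002] F [ 0.3 -0.4  0.1] w 1.001 grip 0.0
t 3.08 tcp [451.1 -56.3 223.7] shift [ 0.0084 -0.0019  0.1535] turn [-0.001 -0.001 -0.002] F [ 0.3 -0.4  0.1] w 1.001 grip 0.0
```

Request:
apply_moves:
  moves:
    - [[0.008,-0.002,0.02],[0,0,0]]
    - [[0.008,-0.002,0.045],[0,0,0]]
    - [[0.008,-0.002,0.07],[0,0,0]]
    - [[0.008,-0.002,0.09],[0,0,0]]
    - [[0.008,-0.002,0.1],[0,0,0]]
  fingers: 110
  force: 60

```text
t: 3.7
tcp_pos: [454.2, -56.5, 201.6]
tool_rot: [-0.021, 0.955, 0.012, 0.297]
force: [0.0, 0.0, 0.0]
gripper_width: 0.566
grip_force: 0.0
```

```bash
python3 - <<'E'
from h import *
import cv2
go(w(CASE,slope(68,-45,5)),sq())
print(ctrl.get_state()["joint_vel"].round(2))
c=imaging.calibration("wrist");f=imaging.grab_frame("wrist")
print(proj(c,w(CASE,[slope(26,-45,22),slope(121,-45,22)])).round())
cv2.imwrite("pics/w3.png",cv2.cvtColor(f,cv2.COLOR_RGB2BGR))
E
```

```text
t 3.7 tcp [454.2 -56.5 201.6] shift [-0.0028 -0.0032  0.1336] turn [ 0.011 -0.008 -0.001] F [0. 0. 0.] w 0.566 grip 0.0
[-0.02 -0.01 -0.01 -0.    0.01 -0.   -0.01]
[[280. 153.]
 [280. 265.]]
```

View pics/w3.png

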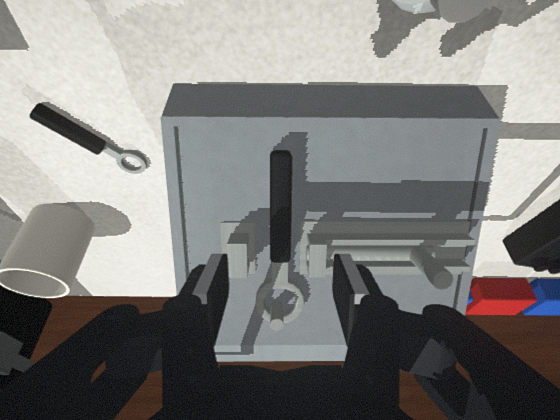

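The grip shows at (282,152)–(281,262), as predicted, but the arm stopped early with joint 4 at its limit (2.44). I'll identify the kinematics from the recorded poses to find a posture that reaches.

```bash
cat > kin.py <<'E'
import numpy as np, itertools
from scipy.spatial.transform import Rotation as Ro
from scipy.optimize import least_squares
def fk(q,sg,p):
    c0,c7,h,a,b,d,e1,e2,e3=p
    Z=lambda t:Ro.from_euler("z",t); Y=lambda t:Ro.from_euler("y",t)
    R=Z(c0)*Z(sg[0]*q[0]); x=np.array([0,0,h])
    R=R*Y(q[1])*Z(sg[1]*q[2]); x=x+R.apply([e1,0,a])
    R=R*Y(q[3])*Z(sg[2]*q[4]); x=x+R.apply([e2,0,b])
    R=R*Y(q[5])*Z(sg[3]*q[6]+c7); x=x+R.apply([0,0,d])+ (R*Z(-sg[3]*q[6]-c7)).apply([e3,0,0])
    return x,R
E
python3 - <<'E'
from kin import *
from plant import ctrl
s=ctrl.get_state();print(s["qpos"].round(3).tolist(),s["tcp_pos"].round(1),s["tool_rot"].round(4))
D=[([-1.41607471,.47773787,.02235303,1.55634552,-.01149516,1.10929107,-.0831039],[175.25,651.305,230.41],[.131028,.991378,-.000826,-.0000436]),
([1.01,-.11,-.9,2.44,-.77,.23,2.41],[451.1,-56.5,223.7],[-.018,.954,.006,.3]),(s["qpos"],s["tcp_pos"],s["tool_rot"])]
res=[]
for sg in itertools.product((1,-1),repeat=4):
  for c0 in(-.1,2.72):
   for c7 in(0,1.5,3,-1.5):
    def f(p):
        o=[]
        for q,x,r in D:
            X,R=fk(q,sg,p);o+=[(X-x)/10,(R.inv()*Ro.from_quat(r)).as_rotvec()*30]
        return np.r_[np.concatenate(o),p[6:]/200]
    r=least_squares(f,[c0,c7,330,400,400,250,0,0,0],x_scale=[1,1]+[100]*7);res.append((r.cost,sg,r.x,r.fun))
res.sort(key=lambda v:v[0])
for v in res[:3]:print(round(v[0],3),v[1],v[2].round(3).tolist())
print(res[0][3].round(2))
E
```

```text
[1.538, -0.023, -1.409, 2.435, -0.842, 0.17, 2.533] [454.3 -56.2 201.6] [-0.0214  0.9547  0.0116  0.2967]
2.25 (-1, -1, -1, -1) [-0.079, 1.504, 347.657, 350.342, 500.028, 119.616, 78.47, 54.704, -20.903]
2.25 (-1, -1, -1, -1) [-0.079, 1.504, 347.657, 350.342, 500.028, 119.616, 78.47, 54.704, -20.903]
2.25 (-1, -1, -1, -1) [-0.079, 1.504, 347.657, 350.342, 500.028, 119.616, 78.47, 54.704, -20.903]
[-0.67  0.16  0.03 -0.   -0.   -0.35  0.18  0.14 -0.11 -1.27 -0.23  0.29
 -0.17 -0.13  0.08 -1.34 -0.02  0.06  0.39  0.27 -0.1 ]
```

```bash
cat >> kin.py <<'E'
SG=(-1,)*4; P=[-.079,1.504,347.657,350.342,500.028,119.616,78.47,54.704,-20.903]
LO=np.array([-2.96,-.34,-1.41,.24,-1.37,.17,-2.96])+.03;HI=np.array([2.96,2.1,1.46,2.44,4.51,1.92,2.96])-.03
def ik(pos,R,q0s):
    out=[]
    for q0 in q0s:
        f=lambda q:(lambda X,r:np.r_[(X-pos)/10,(r.inv()*R).as_rotvec()*20])(*fk(q,SG,P))
        r=least_squares(f,np.clip(q0,LO+.01,HI-.01),bounds=(LO,HI));out.append((r.cost,r.x))
    return sorted(out,key=lambda v:v[0])
E
python3 - <<'E'
from kin import *
from h import *
rng=np.random.default_rng(0);q0=rng.uniform(LO,HI,(40,7))
for nm,s,n,tilt in(("grip",68,5,35),("n60",68,60,35),("n100",68,100,35),("lift",68,80,35),("grip20",68,5,20),("n60t20",68,60,20),("s95",95,20,35)):
  for flip in(0,np.pi):
    o=ik(w(CASE,slope(s,-45,n))[0],sq(tilt=tilt)*Ro.from_euler("z",flip),q0)
    print(nm,flip>0,[ (round(v[0],2),v[1].round(2).tolist()) for v in o[:2]], sum(v[0]<.05 for v in o))
E
```

```text
grip False [(np.float64(0.0), [0.71, 0.54, -0.68, 2.24, 2.32, 0.2, -0.45]), (np.float64(0.0), [-0.02, 0.44, 0.11, 2.24, 4.0, 0.21, -2.35])] 26
grip True [(np.float64(0.0), [0.71, 0.54, -0.68, 2.24, 2.32, 0.2, 2.69]), (np.float64(0.0), [0.78, 0.57, -0.75, 2.23, 2.21, 0.22, 2.83])] 26
n60 False [(np.float64(0.0), [1.04, 0.46, -1.01, 2.34, 1.88, 0.21, 0.0]), (np.float64(0.0), [-0.65, 0.34, 0.76, 2.34, 4.47, 0.31, -2.93])] 22
n60 True [(np.float64(0.0), [-0.16, 0.27, 0.28, 2.34, 4.39, 0.2, 0.41]), (np.float64(0.0), [-0.47, 0.3, 0.59, 2.34, 4.46, 0.27, 0.28])] 30
n100 False [(np.float64(0.0), [1.32, 0.4, -1.29, 2.4, 1.53, 0.22, 0.34]), (np.float64(0.0), [1.3, 0.39, -1.27, 2.4, 1.52, 0.21, 0.34])] 11
n100 True [(np.float64(0.0), [1.3, 0.38, -1.27, 2.4, 1.52, 0.2, -2.81]), (np.float64(0.0), [1.34, 0.42, -1.3, 2.4, 1.54, 0.23, -2.8])] 5
lift False [(np.float64(0.0), [1.29, 0.53, -1.25, 2.37, 1.71, 0.3, 0.25]), (np.float64(0.0), [1.15, 0.42, -1.13, 2.37, 1.72, 0.21, 0.15])] 21
lift True [(np.float64(0.0), [-1.42, 0.95, 1.42, 2.41, 4.35, 0.8, -0.22]), (np.float64(0.0), [-1.25, 0.6, 1.32, 2.39,
[... 183 characters left out ...]
p.float64(0.0), [0.76, 0.57, -0.75, 2.09, 0.84, 0.38, -2.11]), (np.float64(0.0), [-1.32, 1.3, 1.33, 2.18, 4.48, 1.03, -0.57])] 26
n60t20 False [(np.float64(0.0), [1.29, 0.7, -1.26, 2.24, 1.17, 0.59, 0.86]), (np.float64(0.0), [0.88, 0.39, -0.85, 2.2, 0.58, 0.39, 1.23])] 21
n60t20 True [(np.float64(0.0), [0.64, 0.32, -0.6, 2.19, 0.31, 0.36, -1.7]), (np.float64(0.0), [0.46, 0.29, -0.42, 2.19, 0.15, 0.35, -1.57])] 20
s95 False [(np.float64(0.0), [0.82, 0.53, -0.83, 2.19, 1.78, 0.21, 0.09]), (np.float64(0.0), [0.82, 0.53, -0.82, 2.19, 1.78, 0.21, 0.09])] 24
s95 True [(np.float64(0.0), [1.4, 1.21, -1.32, 2.23, 1.95, 0.72, -2.59]), (np.float64(0.0), [-1.48, 1.68, 1.39, 2.27, 3.98, 1.16, -0.58])] 22
```

The target is reachable. The arm is only stuck near a wrist singularity (q6 at 0.17) with the elbow swung out. A tilt of 15–20° for the spanner clears the tube by about 65 mm and moves away from that singularity.

Request:
apply_moves:
  moves:
    - [[0,0,0],[0,0.1,0]]
    - [[0,0,0],[0,0.2,0]]
    - [[0,0,0],[0,0.3,0]]
    - [[0,0,0],[0,0.4,0]]
    - [[0,0,0],[0,0.4,0]]

```text
t: 4.38
tcp_pos: [457.0, -54.7, 202.7]
tool_rot: [-0.025, 0.994, 0.008, 0.102]
force: [-1.0, 0.9, -0.0]
gripper_width: 0.572
grip_force: 0.0
```

```bash
python3 - <<'E'
from h import *
s=ctrl.get_state();print(s["qpos"].round(2),s["joint_vel"].round(2))
go(w(CASE,slope(68,-45,60)),sq(tilt=18));go(w(CASE,slope(68,-45,6)),sq(tilt=18))
E
```

```text
[ 1.03  0.18 -1.09  2.16  0.23  0.7   1.42] [-0.14  0.07  0.08 -0.04  0.13  0.2  -0.17]
t 4.38 tcp [457.  -54.7 202.7] shift [-0.0295 -0.0045  0.072 ] turn [ 0.013 -0.109  0.007] F [-1.   0.9 -0. ] w 0.572 grip 0.0
t 4.38 tcp [457.  -54.7 202.7] shift [-0.0508 -0.0053  0.1216] turn [ 0.013 -0.109  0.007] F [-1.   0.9 -0. ] w 0.572 grip 0.0
```

Request:
apply_moves:
  moves:
    - [[-0.008,-0.001,0.018],[0,-0.03,0]]
    - [[-0.015,-0.002,0.036],[0,-0.06,0]]
    - [[-0.022,-0.003,0.054],[0.01,-0.09,0]]
    - [[-0.03,-0.0045,0.072],[0.013,-0.109,0.007]]
    - [[-0.03,-0.0045,0.072],[0.013,-0.109,0.007]]

```text
t: 5.0
tcp_pos: [496.4, -58.5, 136.1]
tool_rot: [-0.018, 0.988, 0.003, 0.154]
force: [-0.7, 0.3, 0.3]
gripper_width: 0.567
grip_force: 0.0
```

```bash
python3 - <<'E'
from h import *
s=ctrl.get_state();print(s["qpos"].round(2),s["joint_vel"].round(2))
go(w(CASE,slope(68,-45,6)),sq(tilt=18))
E
```

```text
[ 0.79  0.31 -0.89  2.23  0.56  0.45  1.09] [ 0.03 -0.02 -0.03 -0.02 -0.03  0.03  0.03]
t 5.0 tcp [496.4 -58.5 136.1] shift [-0.0208  0.0022  0.051 ] turn [-0.001 -0.004 -0.004] F [-0.7  0.3  0.3] w 0.567 grip 0.0
```

Request:
apply_moves:
  moves:
    - [[-0.006,0.001,0.014],[0,0,0]]
    - [[-0.012,0.001,0.028],[0,0,0]]
    - [[-0.017,0.002,0.04],[0,0,0]]
    - [[-0.021,0.002,0.05],[0,0,0]]
    - [[-0.021,0.002,0.05],[0,0,0]]

```text
t: 5.62
tcp_pos: [533.2, -56.5, 96.0]
tool_rot: [-0.017, 0.988, 0.002, 0.155]
force: [1.4, 0.4, -0.3]
gripper_width: 0.568
grip_force: 0.0
```

```bash
python3 - <<'E'
from h import *
import cv2
go(w(CASE,slope(68,-45,6)),sq(tilt=18))
c=imaging.calibration("wrist");f=imaging.grab_frame("wrist")
a=cv2.cvtColor(f,cv2.COLOR_RGB2BGR);b=cv2.cvtColor(imaging.grab_frame("side"),cv2.COLOR_RGB2BGR)[120:330,190:400]
cv2.imwrite("pics/g4.png",np.hstack([cv2.resize(a,(480,360)),cv2.resize(b,(310,360))[:,:310]]))
E
```

```text
t 5.62 tcp [533.2 -56.5  96. ] shift [0.002  0.0015 0.0015] turn [-0.002 -0.002 -0.006] F [ 1.4  0.4 -0.3] w 0.568 grip 0.0
```

View pics/g4.png

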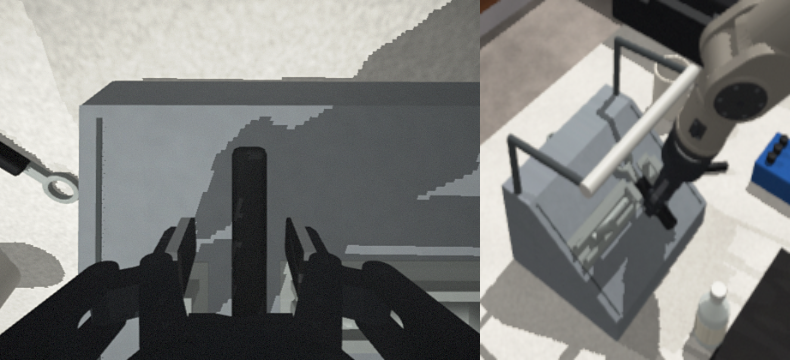

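The fingers straddle the grip, with pads at about (185,250) and (295,250) either side of the grip at (250,235), and they clear the tube. I'll close, then lift along the slope normal.

Request:
apply_moves:
  moves:
    - [[0.001,0.001,0.001],[0,0,0]]
    - [[0.001,0.001,0.001],[0,0,0]]
    - [[0.001,0.001,0.001],[0,0,0]]
    - [[0.001,0.001,0.001],[0,0,0]]
    - [[0.001,0.001,0.001],[0,0,0]]
  fingers: 255
  force: 80

```text
t: 6.35
tcp_pos: [532.2, -55.3, 95.1]
tool_rot: [-0.018, 0.988, 0.002, 0.155]
force: [-4.1, 1.4, 8.6]
gripper_width: 0.188
grip_force: 78.6
```

```bash
python3 - <<'E'
from h import *
s=ctrl.get_state();R=Ro.from_quat(s["tool_rot"])
go(s["tcp_pos"]+75*sq().apply([0,0,-1]),R)
E
```

```text
t 6.35 tcp [532.2 -55.3  95.1] shift [ 0.0221 -0.0004 -0.0717] turn [0. 0. 0.] F [-4.1  1.4  8.6] w 0.188 grip 78.6
```

Request:
apply_moves:
  moves:
    - [[-0.004,0,-0.002],[0,0,0]]
    - [[-0.001,0,-0.012],[0,0,0]]
    - [[0.004,0,-0.028],[0,0,0]]
    - [[0.009,0,-0.044],[0,0,0]]
    - [[0.014,0,-0.06],[0,0,0]]

```text
t: 6.98
tcp_pos: [500.1, -56.9, 148.1]
tool_rot: [-0.017, 0.988, 0.002, 0.155]
force: [1.0, 0.1, -0.9]
gripper_width: 0.186
grip_force: 78.0
```

Request:
apply_moves:
  moves:
    - [[0.004,0,-0.012],[0,0,0]]
    - [[0.006,0,-0.02],[0,0,0]]
    - [[0.006,0,-0.02],[0,0,0]]

```text
t: 7.35
tcp_pos: [489.0, -57.6, 165.2]
tool_rot: [-0.017, 0.988, 0.002, 0.156]
force: [0.1, 0.2, -2.2]
gripper_width: 0.19
grip_force: 78.0
```

```bash
python3 - <<'E'
from h import *
import cv2
s=ctrl.get_state();print(s["qpos"].round(2))
go(w(CASE,slope(68,-45,90)),sq(tilt=18))
a=cv2.cvtColor(imaging.grab_frame("scene"),cv2.COLOR_RGB2BGR)[120:330,150:360];b=cv2.cvtColor(imaging.grab_frame("side"),cv2.COLOR_RGB2BGR)[120:330,190:400]
cv2.imwrite("pics/g5.png",np.hstack([cv2.resize(a,(400,400)),cv2.resize(b,(400,400))]))
E
```

```text
[ 0.89  0.25 -0.98  2.22  0.45  0.5   1.2 ]
t 7.35 tcp [489.  -57.6 165.2] shift [0.0059 0.0008 0.0006] turn [-0.004 -0.001 -0.007] F [ 0.1  0.2 -2.2] w 0.19 grip 78.0
```

View pics/g5.png

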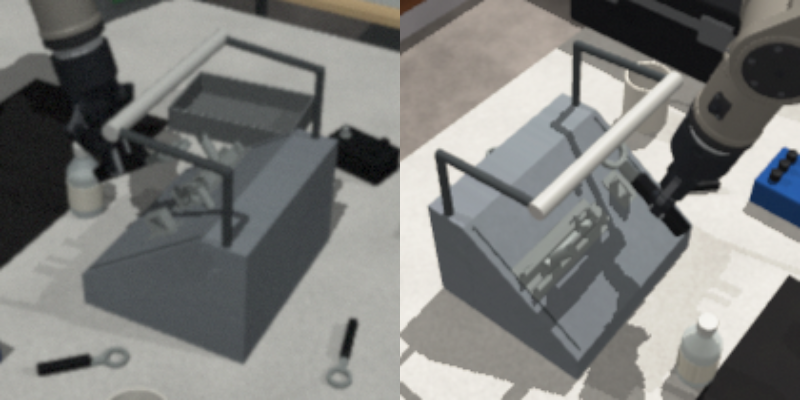

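The spanner is off the peg and held: ring at (620,155) in the right half, below and in front of the tube with room to spare. I'll carry it sideways (+y) to the tray.

Request:
apply_moves:
  moves:
    - [[0.01,0.045,0],[0,0,0]]
    - [[0.015,0.09,0],[0,0,0]]
    - [[0.02,0.14,-0.005],[0,0,0]]
    - [[0.025,0.19,-0.01],[0,0,0]]
    - [[0.03,0.24,-0.02],[0,0,0]]

```text
t: 8.07
tcp_pos: [445.7, 183.2, 173.9]
tool_rot: [-0.017, 0.988, 0.002, 0.155]
force: [0.5, 0.7, -1.8]
gripper_width: 0.187
grip_force: 78.2
```

```bash
python3 - <<'E'
from h import *
s=ctrl.get_state();print(s["qpos"].round(2),s["joint_vel"].round(2))
go(w(TRAY,[-38.5,0,130]),sq(p=TRAY,tilt=-17))
E
```

```text
[ 0.26  0.22 -0.98  2.22  0.65  0.64  0.43] [-0.93  0.09 -0.12 -0.26  0.21  0.49 -1.06]
t 8.07 tcp [445.7 183.2 173.9] shift [0.0412 0.1736 0.0327] turn [-0.001  0.608 -0.054] F [ 0.5  0.7 -1.8] w 0.187 grip 78.2
```

Request:
apply_moves:
  moves:
    - [[0.005,0.04,-0.01],[0,0.1,0]]
    - [[0.012,0.08,-0.01],[0,0.22,-0.01]]
    - [[0.02,0.12,0],[0,0.36,-0.02]]
    - [[0.03,0.15,0.01],[0,0.5,-0.04]]
    - [[0.041,0.174,0.02],[0,0.61,-0.054]]

```text
t: 8.7
tcp_pos: [408.0, 355.9, 141.0]
tool_rot: [-0.043, 0.988, -0.007, -0.151]
force: [0.4, -0.3, -0.1]
gripper_width: 0.187
grip_force: 78.2
```

Request:
apply_moves:
  moves:
    - [[0,0,0],[0,0,0]]
    - [[0,0,0],[0,0,0]]

```text
t: 8.95
tcp_pos: [407.3, 354.1, 142.0]
tool_rot: [-0.043, 0.988, -0.008, -0.148]
force: [0.2, -1.2, -1.3]
gripper_width: 0.192
grip_force: 78.4
```

```bash
python3 - <<'E'
from h import *
import cv2,pickle
s=ctrl.get_state();print(s["qpos"].round(2),s["joint_vel"].round(2))
go(w(TRAY,[-38.5,0,130]),sq(p=TRAY,tilt=-17))
c=imaging.calibration("wrist");f=imaging.grab_frame("wrist");pickle.dump(c,open("c6.pkl","wb"))
print(proj(c,w(TRAY,[[-110,-70,45],[-110,70,45],[110,70,45],[110,-70,45]])).round().tolist())
a=cv2.cvtColor(f,cv2.COLOR_RGB2BGR);b=cv2.cvtColor(imaging.grab_frame("side"),cv2.COLOR_RGB2BGR)[210:420,100:310]
cv2.imwrite("pics/g6.png",np.hstack([cv2.resize(a,(480,360)),cv2.resize(b,(320,360))]))
E
```

```text
[-0.03  0.72 -1.    1.73  0.39  1.21  0.51] [ 0.02 -0.03 -0.01  0.01 -0.    0.    0.  ]
t 8.95 tcp [407.3 354.1 142. ] shift [-0.0068  0.0013  0.0105] turn [-0.002 -0.001 -0.   ] F [ 0.2 -1.2 -1.3] w 0.192 grip 78.4
[[194.0, 156.0], [378.0, 157.0], [378.0, 446.0], [193.0, 445.0]]
```

View pics/g6.png

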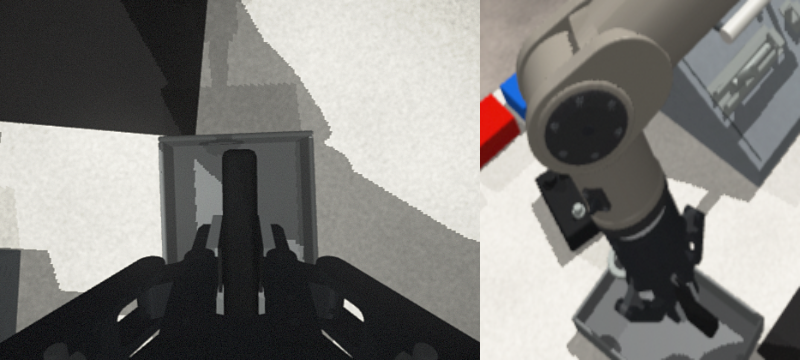

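The tray's near rim corners are at (160,137) and (313,131), so it sits about 8 mm to -y and is turned 0.04 rad more than estimated. The grip is centred and level over it. I'll correct and lower.

```bash
sed -i 's/TRAY=np.array(\[[^]]*\])/TRAY=np.array([448.5,355.5,.125])/' h.py; python3 - <<'E'
from h import *
import pickle
c=pickle.load(open("c6.pkl","rb"))
print(proj(c,w(TRAY,[[-110,-70,45],[-110,70,45]])).round().tolist())
for z in(60,20,11): go(w(TRAY,[-38.5,0,z]),sq(p=TRAY,tilt=-17))
E
```

```text
[[185.0, 159.0], [368.0, 152.0]]
t 9.05 tcp [407.5 353.7 143. ] shift [-0.0266 -0.0031  0.0786] turn [ 0.009  0.001 -0.037] F [ 0.4  0.3 -2.1] w 0.184 grip 78.4
t 9.05 tcp [407.5 353.7 143. ] shift [-0.0383 -0.003   0.1169] turn [ 0.009  0.001 -0.037] F [ 0.4  0.3 -2.1] w 0.184 grip 78.4
t 9.05 tcp [407.5 353.7 143. ] shift [-0.0409 -0.003   0.1255] turn [ 0.009  0.001 -0.037] F [ 0.4  0.3 -2.1] w 0.184 grip 78.4
```

Request:
apply_moves:
  moves:
    - [[-0.008,-0.003,0.024],[0.009,0,-0.037]]
    - [[-0.016,-0.003,0.05],[0.009,0,-0.037]]
    - [[-0.025,-0.003,0.075],[0.009,0,-0.037]]
    - [[-0.033,-0.003,0.1],[0.009,0,-0.037]]
    - [[-0.038,-0.003,0.115],[0.009,0,-0.037]]

```text
t: 9.68
tcp_pos: [409.9, 350.6, 19.3]
tool_rot: [-0.062, 0.987, -0.009, -0.149]
force: [0.2, 0.1, -1.3]
gripper_width: 0.185
grip_force: 78.4
```

Request:
apply_moves:
  moves:
    - [[-0.001,0,0.003],[0,0,0]]
    - [[-0.002,0,0.005],[0,0,0]]
    - [[-0.002,0,0.007],[0,0,0]]
    - [[-0.002,0,0.007],[0,0,0]]

```text
t: 10.18
tcp_pos: [410.4, 351.5, 14.5]
tool_rot: [-0.062, 0.987, -0.009, -0.148]
force: [0.1, 0.4, -2.1]
gripper_width: 0.187
grip_force: 78.4
```

```bash
python3 - <<'E'
from h import *
go(w(TRAY,[-38.5,0,11]),sq(p=TRAY,tilt=-17))
E
```

```text
t 10.18 tcp [410.4 351.5  14.5] shift [-0.0009 -0.0008  0.0034] turn [ 0.001 -0.001  0.   ] F [ 0.1  0.4 -2.1] w 0.187 grip 78.4
```

Request:
apply_moves:
  moves:
    - [[0,0,0.001],[0,0,0]]
    - [[-0.001,0,0.002],[0,0,0]]
    - [[-0.001,0,0.003],[0,0,0]]
    - [[-0.001,0,0.003],[0,0,0]]

```text
t: 10.68
tcp_pos: [410.6, 351.3, 11.3]
tool_rot: [-0.062, 0.987, -0.009, -0.148]
force: [0.6, -2.1, 4.4]
gripper_width: 0.189
grip_force: 79.2
```

Contact with the floor (Fz rose about 6 N). I'll release partway and rise straight along the tool.

Request:
apply_moves:
  moves:
    - [[0,0,0],[0,0,0]]
    - [[0,0,0],[0,0,0]]
    - [[0,0,0],[0,0,0]]
  fingers: 130
  force: 40

```text
t: 11.05
tcp_pos: [410.1, 351.4, 10.8]
tool_rot: [-0.062, 0.987, -0.009, -0.148]
force: [-0.3, -0.3, 1.2]
gripper_width: 0.494
grip_force: 0.0
```

Request:
apply_moves:
  moves:
    - [[0,0,-0.015],[0,0,0]]
    - [[0,0,-0.04],[0,0,0]]
    - [[0,0,-0.08],[0,0,0]]
    - [[0,0,-0.13],[0,0,0]]
    - [[0,0,-0.16],[0,0,0]]

```text
t: 11.68
tcp_pos: [458.1, 358.0, 167.4]
tool_rot: [-0.062, 0.987, -0.008, -0.147]
force: [-0.1, 0.6, 0.3]
gripper_width: 0.488
grip_force: 0.0
```

```bash
python3 - <<'E'
from h import *
import cv2
s=ctrl.get_state();print(s["qpos"].round(2),s["joint_vel"].round(2))
go(w(CASE,slope(75,73,160)),sq(tilt=25))
a=cv2.cvtColor(imaging.grab_frame("wrist"),cv2.COLOR_RGB2BGR);b=cv2.cvtColor(imaging.grab_frame("scene"),cv2.COLOR_RGB2BGR)[120:260,190:350]
cv2.imwrite("pics/g7.png",np.hstack([cv2.resize(a,(400,300)),cv2.resize(b,(400,300))]))
E
```

```text
[-0.04  0.75 -0.99  1.6   0.4   1.32  0.6 ] [ 0.05 -0.16 -0.09 -0.3  -0.16  0.42  0.13]
t 11.68 tcp [458.1 358.  167.4] shift [ 0.0655 -0.2943 -0.0403] turn [ 0.009 -0.731  0.085] F [-0.1  0.6  0.3] w 0.488 grip 0.0
```

View pics/g7.png

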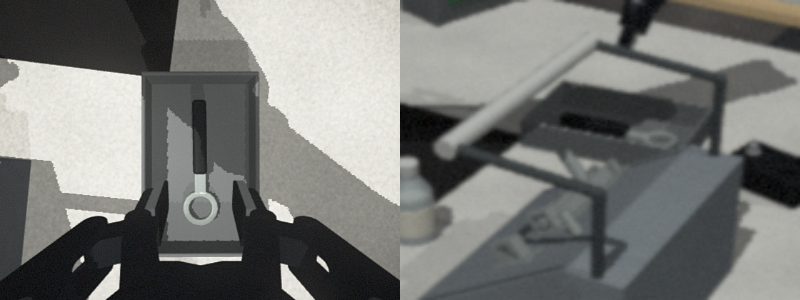

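Spanner is wholly inside the tray: grip (200,135), ring (200,208), and the rim spans (142–258, 73–255). Next is the bolt, pinched at its knob (case y ≈ 73). The viewing budget is spent, so I'll work by numbers from here.

```bash
python3 - <<'E'
from h import *
go([440,230,200],sq(tilt=18)); go(w(CASE,slope(75,73,110)),sq(tilt=25))
E
```

```text
t 11.78 tcp [459.2 359.  168.3] shift [ 0.0428 -0.1255 -0.0209] turn [ 0.006 -0.606  0.084] F [0.9 0.5 0.1] w 0.49 grip 0.0
t 11.78 tcp [459.2 359.  168.3] shift [ 0.0268 -0.2977 -0.0089] turn [ 0.011 -0.728  0.084] F [0.9 0.5 0.1] w 0.49 grip 0.0
```

Request:
apply_moves:
  moves:
    - [[0.01,-0.02,-0.01],[0,-0.12,0.02]]
    - [[0.02,-0.045,-0.02],[0,-0.24,0.04]]
    - [[0.03,-0.07,-0.02],[0,-0.36,0.06]]
    - [[0.04,-0.1,-0.02],[0,-0.48,0.084]]
    - [[0.043,-0.125,-0.021],[0.006,-0.606,0.084]]

```text
t: 12.4
tcp_pos: [437.1, 227.3, 196.5]
tool_rot: [-0.021, 0.988, 0.001, 0.155]
force: [0.3, -0.0, 0.1]
gripper_width: 0.491
grip_force: 0.0
```

```bash
python3 - <<'E'
from h import *
s=ctrl.get_state();print(s["qpos"].round(2),s["joint_vel"].round(2))
go(w(CASE,slope(75,73,110)),sq(tilt=22))
E
```

```text
[ 0.2   0.22 -1.02  2.17  0.63  0.73  0.37] [ 0.21 -0.79  0.12  0.83  0.63 -1.06 -0.49]
t 12.4 tcp [437.1 227.3 196.5] shift [-0.023  -0.168   0.0225] turn [-0.005 -0.072  0.003] F [ 0.3 -0.   0.1] w 0.491 grip 0.0
```

Request:
apply_moves:
  moves:
    - [[-0.005,-0.04,0.005],[0,-0.02,0]]
    - [[-0.01,-0.08,0.01],[0,-0.04,0]]
    - [[-0.017,-0.12,0.015],[0,-0.06,0]]
    - [[-0.023,-0.168,0.022],[-0.005,-0.07,0]]
    - [[-0.023,-0.168,0.022],[-0.005,-0.07,0]]

```text
t: 13.02
tcp_pos: [472.7, 57.5, 182.3]
tool_rot: [-0.018, 0.982, 0.003, 0.187]
force: [0.4, 0.2, 0.5]
gripper_width: 0.49
grip_force: 0.0
```

```bash
python3 - <<'E'
from h import *
s=ctrl.get_state();print(s["qpos"].round(2),s["joint_vel"].round(2))
go(w(CASE,slope(100,73,85)),sq(tilt=31)); go(w(CASE,slope(113,73,36)),sq(tilt=31))
E
```

```text
[ 0.6   0.14 -0.96  2.28  0.51  0.47  0.86] [-0.06  0.   -0.05 -0.02  0.01  0.   -0.06]
t 13.03 tcp [472.7  57.5 182.3] shift [-0.0308  0.0033  0.0178] turn [-0.003 -0.165 -0.003] F [0.4 0.2 0.5] w 0.49 grip 0.0
t 13.03 tcp [472.7  57.5 182.3] shift [-0.0548  0.0035  0.0625] turn [-0.003 -0.165 -0.003] F [0.4 0.2 0.5] w 0.49 grip 0.0
```

Request:
apply_moves:
  moves:
    - [[-0.008,0.001,0.004],[0,-0.04,0]]
    - [[-0.016,0.002,0.008],[0,-0.08,0]]
    - [[-0.024,0.003,0.013],[0,-0.12,0]]
    - [[-0.031,0.003,0.018],[0,-0.165,0]]
    - [[-0.031,0.003,0.018],[0,-0.165,0]]

```text
t: 13.65
tcp_pos: [508.0, 67.7, 177.5]
tool_rot: [-0.023, 0.963, 0.006, 0.268]
force: [0.0, 0.3, 0.1]
gripper_width: 0.487
grip_force: 0.0
```

```bash
python3 - <<'E'
from h import *
s=ctrl.get_state();print(s["qpos"].round(2),s["joint_vel"].round(2))
go(w(CASE,slope(113,73,36)),sq(tilt=31))
E
```

```text
[ 0.38  0.15 -0.77  2.35  1.02  0.31  0.33] [ 0.03 -0.   -0.03 -0.02 -0.09  0.02  0.09]
t 13.65 tcp [508.   67.7 177.5] shift [-0.0156 -0.0058  0.0482] turn [0.003 0.001 0.005] F [0.  0.3 0.1] w 0.487 grip 0.0
```

Request:
apply_moves:
  moves:
    - [[-0.004,-0.006,0.008],[0,0,0]]
    - [[-0.007,-0.006,0.018],[0,0,0]]
    - [[-0.01,-0.006,0.03],[0,0,0]]
    - [[-0.014,-0.006,0.041],[0,0,0]]
    - [[-0.0155,-0.006,0.048],[0,0,0]]

```text
t: 14.28
tcp_pos: [547.5, 62.8, 144.9]
tool_rot: [-0.021, 0.963, 0.006, 0.268]
force: [0.4, 1.0, -0.5]
gripper_width: 0.491
grip_force: 0.0
```

Request:
apply_moves:
  moves:
    - [[0,0,0],[0,0,0]]

```text
t: 14.4
tcp_pos: [547.1, 62.8, 144.8]
tool_rot: [-0.021, 0.963, 0.006, 0.268]
force: [-0.6, 0.2, -0.1]
gripper_width: 0.493
grip_force: 0.0
```

```bash
python3 - <<'E'
from h import *
s=ctrl.get_state();print(s["qpos"].round(2),s["joint_vel"].round(2))
go(w(CASE,slope(113,73,36)),sq(tilt=31))
E
```

```text
[ 0.3   0.28 -0.68  2.3   1.32  0.32  0.08] [ 0.01 -0.02 -0.    0.01 -0.   -0.01  0.  ]
t 14.4 tcp [547.1  62.8 144.8] shift [0.0008 0.0009 0.0001] turn [0.002 0.001 0.003] F [-0.6  0.2 -0.1] w 0.493 grip 0.0
```

Straddling with no contact force. Closing on the knob.

Request:
apply_moves:
  moves:
    - [[0,0,0],[0,0,0]]
    - [[0,0,0],[0,0,0]]
    - [[0,0,0],[0,0,0]]
    - [[0,0,0],[0,0,0]]
    - [[0,0,0],[0,0,0]]
  fingers: 255
  force: 50

```text
t: 15.02
tcp_pos: [546.8, 63.4, 145.5]
tool_rot: [-0.022, 0.963, 0.007, 0.269]
force: [-5.1, 2.9, 6.8]
gripper_width: 0.168
grip_force: 48.7
```

```bash
python3 - <<'E'
from h import *
go(w(CASE,slope(113,73-70,36)),sq(tilt=31));go(w(CASE,slope(113,73-75,36)),sq(tilt=31))
E
```

```text
t 15.03 tcp [546.8  63.4 145.5] shift [ 0.0012 -0.0698  0.0006] turn [0.003 0.003 0.004] F [-5.1  2.9  6.8] w 0.168 grip 48.7
t 15.03 tcp [546.8  63.4 145.5] shift [ 0.0012 -0.0748  0.0006] turn [0.003 0.003 0.004] F [-5.1  2.9  6.8] w 0.168 grip 48.7
```

Request:
apply_moves:
  moves:
    - [[0,-0.012,0],[0,0,0]]
    - [[0,-0.024,0],[0,0,0]]
    - [[0,-0.036,0],[0,0,0]]
    - [[0,-0.048,0],[0,0,0]]
    - [[0,-0.055,0],[0,0,0]]

```text
t: 15.65
tcp_pos: [548.7, 7.9, 145.4]
tool_rot: [-0.022, 0.963, 0.006, 0.268]
force: [-11.6, 2.5, 13.6]
gripper_width: 0.165
grip_force: 50.3
```

Request:
apply_moves:
  moves:
    - [[0,-0.004,0],[0,0,0]]
    - [[0,-0.008,0],[0,0,0]]
    - [[0,-0.012,0],[0,0,0]]
    - [[0,-0.016,0],[0,0,0]]
    - [[0,-0.018,0],[0,0,0]]

```text
t: 16.27
tcp_pos: [549.0, 0.5, 145.5]
tool_rot: [-0.029, 0.963, 0.014, 0.269]
force: [-14.1, 26.2, 9.8]
gripper_width: 0.163
grip_force: 51.6
```

The bolt stopped after about 63 mm with 26 N along y. I'll check whether that is the end stop: profile the rod in the earlier frame (w2) for its starting travel.

```bash
python3 - <<'E'
from h import *
import cv2,pickle
c=pickle.load(open("c2.pkl","rb"));g=cv2.imread("pics/w2.png",0)
ys=np.arange(-100,145,5)
for n in(11,16):
    px=proj(c,w(CASE,[slope(115,y,n) for y in ys]))
    # observed rows sit ~4px above prediction for knob; sample 3 offsets
    for dr in(-4,0,):
        print(n,dr,[(int(y),int(g[int(round(v+dr)),int(round(u))])) for y,(u,v) in zip(ys,px)])
# knob base -> top check
print("knob base/top px",proj(c,w(CASE,[slope(115,73,18),slope(115,73,62)])).round())
go(w(CASE,slope(113,-2,36)),sq(tilt=31))
E
```

```text
11 -4 [(-100, 147), (-95, 166), (-90, 165), (-85, 165), (-80, 165), (-75, 155), (-70, 101), (-65, 87), (-60, 89), (-55, 149), (-50, 34), (-45, 39), (-40, 41), (-35, 75), (-30, 148), (-25, 162), (-20, 115), (-15, 159), (-10, 159), (-5, 158), (0, 102), (5, 111), (10, 108), (15, 103), (20, 107), (25, 104), (30, 105), (35, 101), (40, 105), (45, 99), (50, 104), (55, 105), (60, 99), (65, 104), (70, 98), (75, 86), (80, 80), (85, 96), (90, 90), (95, 92), (100, 93), (105, 92), (110, 98), (115, 94), (120, 81), (125, 89), (130, 179), (135, 234), (140, 229)]
11 0 [(-100, 146), (-95, 165), (-90, 168), (-85, 164), (-80, 162), (-75, 156), (-70, 97), (-65, 88), (-60, 146), (-55, 150), (-50, 37), (-45, 45), (-40, 43), (-35, 79), (-30, 114), (-25, 156), (-20, 155), (-15, 157), (-10, 157), (-5, 158), (0, 107), (5, 152), (10, 152), (15, 151), (20, 151), (25, 151), (30, 146), (35, 149), (40, 147), (45, 146), (50, 141), (55, 141), (60, 139), (65, 135), (70, 132), (75, 91), (80, 84), (85, 85), (90, 132), (95, 99), (100, 97), (105, 94), (110, 104), (115, 99), (120, 73), (125, 143), (130, 230), (135, 230), (
[... 616 characters left out ...]
, 158), (-80, 163), (-75, 164), (-70, 99), (-65, 112), (-60, 145), (-55, 152), (-50, 36), (-45, 30), (-40, 40), (-35, 80), (-30, 142), (-25, 168), (-20, 151), (-15, 160), (-10, 158), (-5, 139), (0, 122), (5, 160), (10, 162), (15, 160), (20, 155), (25, 159), (30, 156), (35, 159), (40, 156), (45, 154), (50, 158), (55, 154), (60, 152), (65, 152), (70, 111), (75, 91), (80, 87), (85, 84), (90, 131), (95, 102), (100, 104), (105, 98), (110, 103), (115, 102), (120, 141), (125, 144), (130, 230), (135, 229), (140, 228)]
knob base/top px [[411. 236.]
 [432. 257.]]
t 16.27 tcp [5.490e+02 5.000e-01 1.455e+02] shift [ 0.0007 -0.0118  0.0008] turn [0.02  0.004 0.013] F [-14.1  26.2   9.8] w 0.163 grip 51.6
```

The starting frame shows the rod's back end at y ≈ 91–95, not 100, so the bolt began several mm along and the stop at 63 mm fits the end stop. A small extra push will show whether it is hard.

Request:
apply_moves:
  moves:
    - [[0,-0.002,0],[0,0,0]]
    - [[0,-0.004,0],[0,0,0]]
    - [[0,-0.004,0],[0,0,0]]

```text
t: 16.65
tcp_pos: [549.1, 0.4, 145.5]
tool_rot: [-0.031, 0.962, 0.016, 0.269]
force: [-13.8, 32.3, 9.5]
gripper_width: 0.166
grip_force: 52.3
```

A hard stop: 6 N more with only 0.1 mm of motion, so the bolt is home. I'll ease the load, open and withdraw.

Request:
apply_moves:
  moves:
    - [[0,0.004,0],[0,0,0]]
    - [[0,0.008,0],[0,0,0]]
    - [[0,0.011,0],[0,0,0]]
    - [[0,0.011,0],[0,0,0]]

```text
t: 17.15
tcp_pos: [548.9, 0.7, 145.4]
tool_rot: [-0.024, 0.963, 0.008, 0.269]
force: [-14.0, 9.4, 13.3]
gripper_width: 0.166
grip_force: 50.7
```

Request:
apply_moves:
  moves:
    - [[0,0,0],[0,0,0]]
    - [[0,0,0],[0,0,0]]
    - [[0,0,0],[0,0,0]]
    - [[0,0,0],[0,0,0]]
  fingers: 140

```text
t: 17.65
tcp_pos: [550.1, -4.2, 144.9]
tool_rot: [-0.021, 0.963, 0.006, 0.268]
force: [0.6, 0.4, 0.4]
gripper_width: 0.449
grip_force: 0.0
```

Request:
apply_moves:
  moves:
    - [[0.003,0,-0.012],[0,0,0]]
    - [[0.006,0,-0.024],[0,0,0]]
    - [[0.01,0,-0.036],[0,0,0]]
    - [[0.016,0,-0.048],[0,0,0]]
    - [[0.03,0,-0.06],[0,0,0]]

```text
t: 18.27
tcp_pos: [493.6, -6.2, 181.3]
tool_rot: [-0.021, 0.963, 0.006, 0.269]
force: [-0.9, 0.8, 0.3]
gripper_width: 0.449
grip_force: 0.0
```

Request:
apply_moves:
  moves:
    - [[0.01,0,0],[0,0.03,0]]
    - [[0.02,0,0],[0,0.06,0]]
    - [[0.03,0,0],[0,0.1,0]]
    - [[0.03,0,0],[0,0.1,0]]

```text
t: 18.77
tcp_pos: [467.8, -7.6, 165.2]
tool_rot: [-0.021, 0.975, 0.005, 0.22]
force: [0.3, 1.1, -0.1]
gripper_width: 0.451
grip_force: 0.0
```

```bash
python3 - <<'E'
from h import *
import cv2
go(w(CASE,slope(75,-2,160)),sq(tilt=25))
c=imaging.calibration("wrist");f=imaging.grab_frame("wrist");g=cv2.cvtColor(f,cv2.COLOR_RGB2GRAY);cv2.imwrite("pics/end.png",g)
ys=np.arange(-100,140,4)
for n in(11,16):
    px=proj(c,w(CASE,[slope(115,y,n) for y in ys]));print(n,[(int(y),int(g[int(round(v)),int(round(u))])) for y,(u,v) in zip(ys,px) if 0<=u<560 and 0<=v<420])
print(proj(c,w(CASE,[slope(115,y,62) for y in(-2,10)])).round())
# spanner still in tray: black grip pixels inside tray in side view
E
```

```text
t 18.77 tcp [467.8  -7.6 165.2] shift [-0.0065 -0.007  -0.0621] turn [0.001 0.007 0.002] F [ 0.3  1.1 -0.1] w 0.451 grip 0.0
11 [(-100, 30), (-96, 30), (-92, 66), (-88, 180), (-84, 177), (-80, 180), (-76, 95), (-72, 23), (-68, 26), (-64, 30), (-60, 24), (-56, 30), (-52, 29), (-48, 35), (-44, 32), (-40, 38), (-36, 33), (-32, 28), (-28, 145), (-24, 143), (-20, 163), (-16, 162), (-12, 160), (-8, 159), (-4, 98), (0, 100), (4, 81), (8, 84), (12, 81), (16, 99), (20, 92), (24, 94), (28, 99), (32, 99), (36, 65), (40, 39), (44, 58), (48, 34), (52, 25), (56, 24), (60, 35), (64, 32), (68, 34), (72, 33), (76, 33), (80, 68), (84, 99), (88, 96), (92, 93), (96, 99), (100, 37), (104, 29), (108, 32), (112, 42), (116, 33), (120, 36), (124, 115), (128, 141), (132, 235), (136, 233)]
16 [(-100, 30), (-96, 33), (-92, 29), (-88, 175), (-84, 178), (-80, 176), (-76, 67), (-72, 26), (-68, 29), (-64, 34), (-60, 29), (-56, 29), (-52, 32), (-48, 35), (-44, 30), (-40, 30), (-36, 27), (-32, 27), (-28, 176), (-24, 174), (-20, 161), (-16, 163), (-12, 160), (-8, 157), (-4, 102), (0, 112), (4, 80), (8, 80), (12, 87), (16, 97), (20, 156), (24, 101), (28, 97), (32, 98), (36, 54), (40, 36), (44, 57), (48, 29), (52, 34), (56, 36), (60, 35), (64, 32), (68, 33), (72, 33), (76, 32), (80, 26), (84, 46), (88, 100), (92, 99), (96, 39), (100, 38), (104, 34), (108, 37), (112, 43), (116, 40), (120, 35), (124, 143), (128, 209), (132, 230), (136, 225)]
[[273. 341.]
 [292. 341.]]
```

The bolt's back end now shows at y ≈ 20–24 (about 25 is expected at home). The gripper is clear of everything, so I'm handing in.

```bash
python3 -c "
from plant import ticket
print(ticket.finish_job())"
```

```text
the job is handed in; nothing more can be done
None
```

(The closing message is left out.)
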